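Show the camera the sealed nut under a test plate in an inspection mirror

ROBOT

A 6-joint arm with a two-finger parallel gripper is mounted at the origin on a cart in front of the work surface, level with it; the furniture and walls round the work are solid. World frame = base frame: x ahead of the robot, y to its left, z up, the work surface at z = 0. Lengths are in m, angles in rad, forces in N, time in s.
With the tool pointing down it reaches from about 0.35 to 0.975 m from the base axis. Payload 4.9 kg.
Tool frame: the origin (TCP) lies at the very end of the fingers, on their centre line; the grasp point (between the pads) lies 19 mm behind it; z points along the fingers, x is the direction in which the jaws open and shut, and the axes are right-handed (so a half turn about z gives the same grasp; the last joint's range is limited). The gripper opens to 85 mm and grips with 20 to 120 N. Pads are 22 mm wide; open, the fingers measure 114 mm over their backs; the gripper's body (76 mm by 85 mm) begins 54 mm behind the grasp point. The pads swing forward as they close: fully open they stand 13 mm farther back than shut.
Start: joints at [1.185, 0.053, 1.613, -0, 1.476, -0.119], TCP at [0.165, 0.603, 0.231] pointing down, gripper open.
Joint ranges: [-3.01, 3.01], [-1.01, 2.22], [0.06, 2.58], [-1.02, 4.17], [0.09, 2.62], [-3.14, 3.14]. Speed limits (rad/s): [2.57, 2.57, 3.14, 3.14, 3.14, 3.14].

INTERFACE

Orientations are given as a rotation vector (axis times angle).
In Python, from station import monitor, imaging, ticket gives the robot as it stands.
- The arm moves only by the tool step_arm, never from a script. Its argument "targets" is one flat list of numbers, 4 for each row, row after row: the shift along the tool's x, y, z in m, then the turn about the tool's z in rad. In form: [tx, ty, tz, roll, tx, ty, tz, roll, ...]. A call has 1 to 12 rows; each row is the pose to reach, as a shift and turn from the pose measured when the call began, along the tool's axes at that moment; what a row does not reach only later rows make up. A row lasts 1/12 s, in which the tool goes at most 41.7 mm and 7.16 degrees, less where a joint would pass 70% of its speed; a pose out of reach is approached as far as the arm can. A call with a gripper value outside its range is refused whole. "grip" is the finger opening in m, from 0 to 0.0854, set as the call begins (left out, the last holds). The fingers move at their own pace and stop on an object; "force" is the grip in N (left out, the last holds). Time passes only in rows, so rows that repeat a pose let the fingers close. It gives the time, the measured TCP pose, the force and the opening at its end, in the units of the state.
- monitor.get_obs(): the state, without advancing time (a new reading comes with each control period).
- imaging.get_image(name): name is "scene" or "top" or "wrist"; returns a dict with "color" (420x560x3 uint8, red, green, blue), "depth" (420x560 float32, m along the optical axis (not along the pixel's ray), 0 where there is no reading), "fov_y" (degrees; the focal length in pixels is half the picture's height over the tangent of half this angle, whatever the lens; pixels are square), "cx", "cy" (the principal point, pixels), "k1" (the pictures are not rectified: a ray, as slopes to the right and down, at radius r is drawn at 1 + k1 r^2 times it, then the intrinsics apply), "R" (3x3) and "t" (3): a world point X has camera coordinates R X + t. Camera axes: x right, y down, z forward; pixel columns grow to the right and rows downward; lengths in m; the calibration is good to about 2 mm. A picture is of the moment at which its call begins.
- ticket.finish_job(): hands the job in, once; it reports no verdict.
Trained networks look in a picture, given as the dict that the camera call returned (one of the last four; its "shot" number tells which), for a name from the list of things; names that differ only in an ending like _2 or _b are one class to them, and where a whole thing is asked for, a point or a joint stands for the part that bears it (a point fixed in the world has none). Each returns a list of dicts, best first, with "score" (0 to 1); they miss things now and then, are a little off and sometimes report something else, mostly with a low value. They report only what shows in the picture. A call takes as long as a camera call. They do not tell look-alikes from the thing itself.
- imaging.search_frame(name, picture): "uv" ([column, row] in pixels, amid what is visible of it).
- imaging.mark_of(name, picture): "uv" ([column, row] in pixels: a listed point, or the origin of a listed thing).
The state is a dict: "t": time; "q": joint angles; "dq": joint speeds; "effort": joint torques, N m; "tool_pos": TCP position; "tool_rot": TCP orientation; "contact_force": force on the tool from outside, world axes, zero at the start; "wrist_torque": the same for the moment, N m; "opening": finger opening in m.
Only numpy, scipy, OpenCV 4.12 (cv2) and the standard library are available. Lean on these libraries where they do the work, as an engineer would, in place of code of your own. Each camera call takes 0.05 s, during which the arm holds its last target.

TASK

Pick up the hand inspection mirror by its black grip, bring its head in between the pillars of the aluminium test fixture and hold it still with the middle of the glass 80 mm straight below the red-painted nut end under the top plate, tilted so that the bench camera, looking at the glass, sees the red mark reflected in the middle of it. Keep holding the mirror there, free of everything but the gripper, when the program ends: the picture is taken then. Touch neither the fixture nor the camera, and leave the bottle, the tin and the jar where they stand.

Things in the scene. Friction and masses are not known exactly. Their poses are not given: they have to be found in the camera images.
- mirror: hand inspection mirror, 100 g, 250 mm long, lying glass up. Black flat-sided grip 90 x 18 x 18 mm with a blue band at its head end, 6 mm steel rod, rectangular head. Origin: middle of the grip's underside; x along the rod toward the head, z up; the rod's line is at z = 9 mm. Grip x = -45 to 45 mm, rod to 134, head 141 to 199. Balance point near x = 30 mm: hold the grip at x = 20 to 30 mm
- glass (a point): centre of the mirror glass (53 x 35 mm in a steel frame 58 x 40 mm, 4 mm thick), at x = 170, z = 9.4 mm of the mirror; z is the way the glass faces, x runs along the rod away from the grip (as the mirror's x)
- mirror_head (a joint): stiff swivel of the mirror head about the rod's line, rad, -0.4 to 0.4; 0: the glass is square with the grip's flat top; positive turns it right-handed about the mirror's x, so that it faces toward the mirror's -y. It stays as found unless turned with more than 0.03 N m; it need not be changed: tilt the whole mirror
- fixture: fixed pull-test fixture: aluminium base plate 120 x 120 x 10 mm and like top plate, underside 172 mm above the desk, on four 13 mm steel pillars at x, y = +-50 mm, so each side is open 87 mm wide; a steel tang on top reaches 230 mm. Origin: centre of the base plate's underside; -x looks roughly toward the camera, +y toward the counter where the mirror lies, z up
- mark (a point): the red-painted bolt end, 12 mm across, of the dark nut in the middle of the underside of the top plate, facing down, 160 mm above the desk on the fixture's axis; a red witness line runs over nut and washer (28 mm across)
- camera: small grey bench camera with black lens and grey ring light on a steel post with a 72 mm round foot, fixed; the post stands about 220 mm from the fixture's axis, the camera reaches 310 mm high. Origin: not at the camera but on the desk straight below the mark; the camera stands on its -x side, z up
- lens (a point): centre of the lens' front face, 250 mm above the desk, 240 mm from the focus point, at which it looks, 45 degrees downward
- focus (a point): the point the camera looks at, where the centre of the glass belongs: 80 mm straight below the mark, 80 mm above the desk. Its z axis points half way between the directions to the mark (straight up) and to the lens, 22.5 degrees from vertical toward the camera: the glass must face this way to show the mark. Its x and y mean nothing
- oil_bottle: small dark brown dropper bottle with a red needle cap, 30 mm across, 104 mm high, loose; origin at the centre of its underside
- grease_tin: low grey tin with a light screw lid, 57 mm across, 32 mm high, loose; origin at the centre of its underside
- bead_jar: small clear jar of brass beads with a black cap, 46 mm across, 74 mm high, loose; origin at the centre of its underside
Not all that is in view belongs to the job. Of the things that look like the bead_jar, the larger one is meant.

How it is judged:
By the outcome, as a careful person would: the job done as asked, in the order asked, and still so for the second after the job is handed in, while the arm keeps its last pose, push and grip.
It also fails if it takes over 48 s, if anything falls off the work surface, if the arm or the gripper's body presses on something with over 40 N, if the wrist force passes 120 N, or if a joint passes its speed limit or range.

## Working session

There is one attempt and no reset: what is moved stays moved. The work goes in short steps, Python scripts to look and compute and a tool call to move; the robot and the scene stay as the last step left them, time stands still between calls to the robot, and variables do not carry over. Pictures are saved under pics/ and viewed, and the job is handed in when it is done.

Besides the shell and the picture viewer there is one more tool, called after "Call:" as name(argument=value, ...), one argument or row to a line, values as JSON. step_arm: Moves the arm, as the interface text tells. Its arguments: {"type":"object","properties":{"targets":{"type":"array","items":{"type":"number"}},"grip":{"type":"number"},"force":{"type":"number"}},"required":["targets"]}

```bash
mkdir -p pics; ls; cat > h.py <<'E'
import numpy as np, cv2, pickle
from scipy.spatial.transform import Rotation as Rn
def K(p):
    H=p["color"].shape[0]; f=H/2/np.tan(np.radians(p["fov_y"])/2); return f
def ray(p,uv):
    f=K(p); d=np.array([(uv[0]-p["cx"])/f,(uv[1]-p["cy"])/f]); s=d.copy()
    for _ in range(20): s=d/(1+p["k1"]*(s@s))
    return np.array([s[0],s[1],1.])
def pt(p,uv,depth): 
    return np.array(p["R"]).T@(ray(p,uv)*depth-np.array(p["t"]))
def proj(p,X):
    c=np.array(p["R"])@np.array(X)+np.array(p["t"]); s=c[:2]/c[2]; s=s*(1+p["k1"]*(s@s)); return s*K(p)+[p["cx"],p["cy"]]
def onz(p,uv,z):
    R=np.array(p["R"]);o=-R.T@np.array(p["t"]);d=R.T@ray(p,uv); return o+d*(z-o[2])/d[2]
def dep(p,uv,w=1):
    u,v=int(round(uv[0])),int(round(uv[1])); a=p["depth"][max(v-w,0):v+w+1,max(u-w,0):u+w+1]; a=a[a>0]; return np.median(a) if a.size else 0
def save(p,n): cv2.imwrite("pics/"+n,p["color"][:,:,::-1])
E
python3 - <<'E'
from h import *
from station import monitor, imaging, ticket
o=monitor.get_obs(); print(o)
for n in ["scene","top","wrist"]:
    p=imaging.get_image(n); save(p,n+"0.png"); pickle.dump(p,open(n+"0.pkl","wb"))
    print(n,p["fov_y"],p["cx"],p["cy"],p["k1"],-p["R"].T@p["t"])
    for k in ["mirror","glass","fixture","mark","camera","lens","focus","oil_bottle","grease_tin","bead_jar"]:
        for f in (imaging.search_frame,imaging.mark_of):
            try:
                for r in f(k,p)[:2]:
                    d=dep(p,r["uv"]); print(k,f.__name__,np.round(r["uv"],1),round(r["score"],2),np.round(pt(p,r["uv"],d),3))
            except Exception as e: print(k,f.__name__,e)
E
```

```text
pics
{'t': 0.0, 'q': array([ 1.18500036e+00,  5.33605985e-02,  1.61431650e+00,  2.13359051e-05,
        1.47599412e+00, -1.18982496e-01]), 'dq': array([ 0.00098571, -0.0004346 , -0.00093009, -0.00037911, -0.00131244,
        0.00057358]), 'effort': array([ 2.29700081e-04, -3.93697250e+01, -3.70170879e+01, -1.33702706e-04,
        7.11031607e-03, -4.51980341e-06]), 'tool_pos': array([0.16453124, 0.60230128, 0.23004726]), 'tool_rot': array([ 2.4963558 ,  1.90559282, -0.00282811]), 'contact_force': array([-0.09715008, -0.21789495, -0.19880234]), 'wrist_torque': array([ 0.0132903 , -0.02528439,  0.00514311]), 'opening': 0.08549996829290406}
scene 45.53889332191589 278.37365251092154 210.49269644216574 0.006797019446115122 [-0.69270058  0.96508277  0.91602367]
mirror call [248.4 262.9] 0.67 [0.477 0.087 0.018]
mirror call [240.2 269.9] 0.55 [0.476 0.123 0.006]
glass call [278.7 250. ] 0.53 [ 0.485 -0.057  0.01 ]
glass call [277.6 253.8] 0.5 [ 0.468 -0.037  0.009]
fixture call [297.6 202.1] 0.87 [ 0.755 -0.401  0.002]
fixture call [306.6 222.5] 0.82 [ 0.579 -0.286  0.008]
mark call [315.2 
[... 1703 characters left out ...]
call [143.4 247.9] 0.67 [0.353 0.358 0.068]
oil_bottle call [148.8 249.8] 0.63 [0.35  0.351 0.029]
grease_tin call [402.8 182.7] 0.48 [ 0.582 -0.47   0.034]
grease_tin call [400.1 182.9] 0.6 [ 0.581 -0.461  0.033]
bead_jar call [166.  266.1] 0.46 [0.299 0.288 0.052]
bead_jar call [171.9 238.8] 0.45 [0.383 0.268 0.074]
bead_jar call [168.4 266.8] 0.53 [0.297 0.282 0.043]
bead_jar call [177.4 241.7] 0.48 [0.378 0.259 0.032]
wrist 70.76802303459591 278.7707118774214 207.4607544069658 -0.03130321361162998 [0.0851247  0.6240884  0.37411138]
bead_jar call [103.4 317.9] 0.76 [0.296 0.301 0.022]
bead_jar call [109.1 390.9] 0.51 [0.381 0.298 0.074]
bead_jar call [108.6 315.7] 0.94 [0.295 0.31  0.022]
```

View pics/scene0.png

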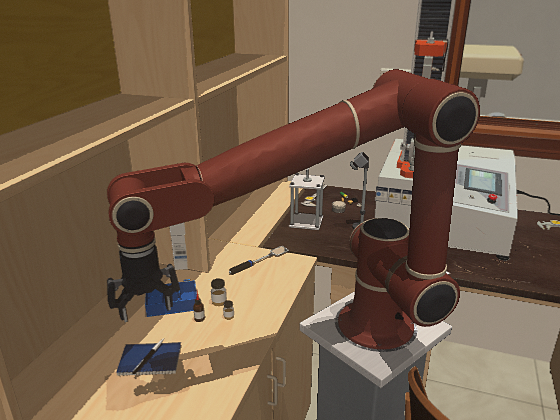

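View pics/top0.png

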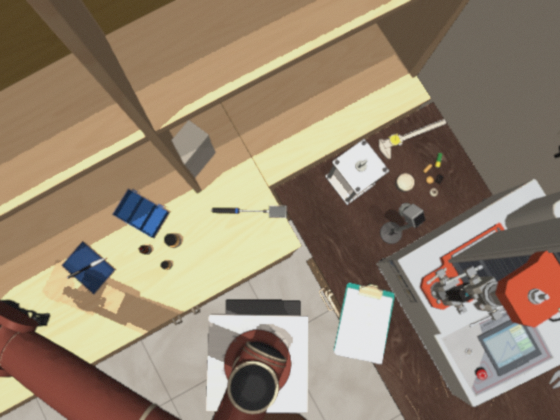

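View pics/wrist0.png

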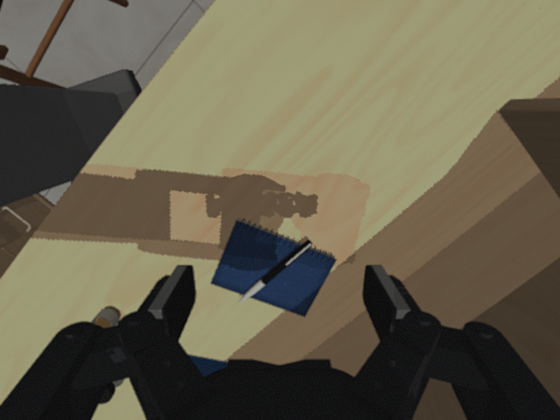

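```bash
cat > hm.py <<'E'
from h import *
import sys
def cloud(p):
    H,W=p["depth"].shape; f=K(p); u,v=np.meshgrid(np.arange(W),np.arange(H))
    d=np.stack([(u-p["cx"])/f,(v-p["cy"])/f],-1); s=d.copy()
    for _ in range(15): s=d/(1+p["k1"]*(s**2).sum(-1,keepdims=True))
    c=np.concatenate([s,np.ones((H,W,1))],-1)*p["depth"][...,None]
    X=(c-np.array(p["t"]))@np.array(p["R"]); X[p["depth"]<=0]=np.nan; return X
E
python3 - <<'E'
from hm import *
p=pickle.load(open("top0.pkl","rb")); X=cloud(p); z=X[...,2]
# coarse grid
np.set_printoptions(linewidth=250)
print("cols",np.arange(100,560,20))
for r in range(0,420,15):
    print(r, ' '.join('%4d'%(1000*z[r,c]) if np.isfinite(z[r,c]) else ' nan' for c in range(100,560,20)), np.round(X[r,300,:2],2))
# color map
v=np.clip((z+0.05)/0.4,0,1); v[np.isnan(v)]=0
m=cv2.applyColorMap((v*255).astype(np.uint8),cv2.COLORMAP_JET)
cv2.imwrite("pics/hm.png",cv2.resize(m,(800,600),interpolation=cv2.INTER_NEAREST))
c=cv2.resize(p["color"][120:290,190:450,::-1],None,fx=3,fy=3,interpolation=cv2.INTER_CUBIC); cv2.imwrite("pics/topz.png",c)
E
```

```text
cols [100 120 140 160 180 200 220 240 260 280 300 320 340 360 380 400 420 440 460 480 500 520 540]
0  687  660  635  606  587  588  586  588  585  584  588  590  589  586  586  586  293  366  429  458  513  561  605 [ 0.85 -0.1 ]
15  649  623  594  584  586  584  586  585  586  587  584  587  586  586  583  162  249  320  367  426  483  533  580 [ 0.81 -0.1 ]
30  604  586  588  587  589  586  588  582  585  585  586  586  587    2    0  110  202  287  328  395  456  506  557 [ 0.78 -0.1 ]
45  750  584  586  586  586  585  585  588  585  588  586  584    0    4   -3   54  157  211  288  365  422  484  532 [ 0.74 -0.1 ]
60  852  587  584  586  583  587  585  586  583  583  568    3   -4    5   -1    8  109  170  253  326  396  450  505 [ 0.72 -0.1 ]
75  843  692  587  586  585  587  588  587  584    0   -3   -2    0    2    4    2   17  119  214  292  360  426  482 [ 0.97 -0.13]
90  587  780  585  588  585  586  588  567   -1    0   -5    0    0    0    2    0    0   74  167  244  325  390  451 [ 0.92 -0.13]
105  586  744  606  588  588  584    1    0    2    5   -5   -1    2   -1    0
[... 2010 characters left out ...]
6  222  235  242  244 [ 0.1  -0.14]
345   -2   -7 -755 -758 -755 -764    0   16  266   10    1 -755    2    6    3   -3   -1  194  203  206  227  235  240 [ 0.06 -0.14]
360 -380 -768 -756 -757 -757 -760    0  267  298  280   -3 -748 -753 -761    0    6    4  104  193  207  214  230  230 [ 0.01 -0.14]
375  593 -757 -762 -765 -761 -756    2  319  318  257   -4 -766 -765 -759    1    1   -3    7  180  216  207  216    0 [-0.04 -0.14]
390  627  615 -762 -766 -757 -756    0  323  322    0    1 -759 -759 -745 -760    4   -1   -3  144  193  195    0   -3 [-0.08 -0.14]
405  644  638  636 -757 -763 -767  259  312  317    1   -2 -758 -759 -757 -762    5   -1   -1   -1    3   -1    0    0 [-0.13 -0.14]
```

View pics/hm.png

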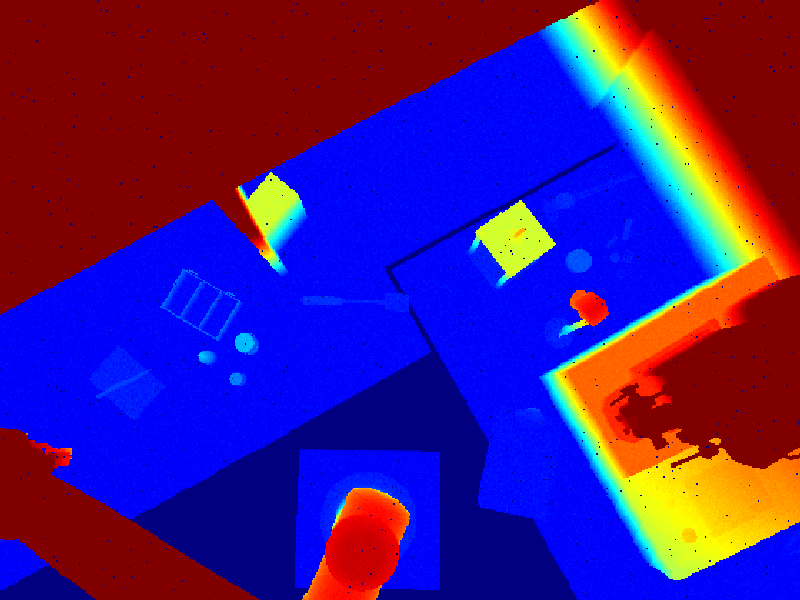

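View pics/topz.png

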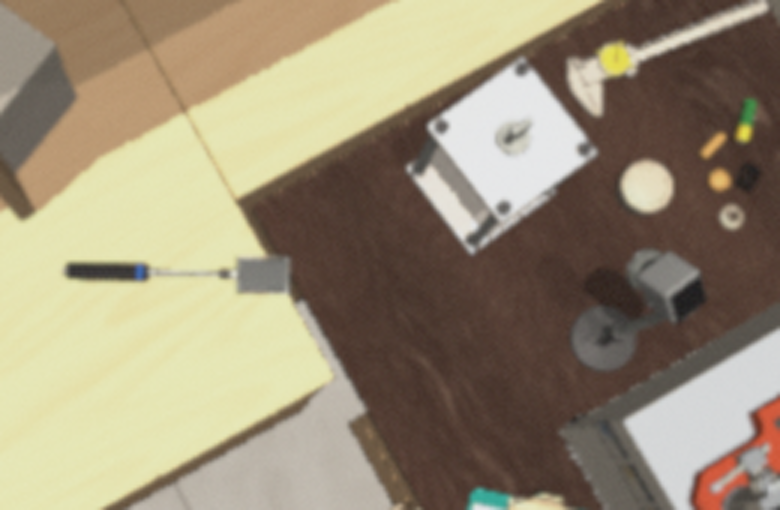

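```bash
python3 - <<'E'
from hm import *
p=pickle.load(open("top0.pkl","rb")); X=cloud(p); z=X[...,2]
c=p["color"].astype(int)
# mirror dark grip mask
m=np.zeros(z.shape,bool); m[195:228,205:245]=1
m&=(c.sum(2)<200)
v,u=np.nonzero(m); pts=np.array([onz(p,(a,b),.018) for a,b in zip(u,v)]); 
mu=pts.mean(0); w=np.linalg.svd(pts-mu)[2][0]; t=(pts-mu)@w; print("grip mean",mu,"dir",w,np.percentile(t,[0,2,98,100]),len(u))
# head: depth>5mm
hsv=cv2.cvtColor(p["color"],cv2.COLOR_RGB2HSV)
m=np.zeros(z.shape,bool); m[195:228,262:292]=1
m&=(np.abs(c[...,0]-c[...,2])<25)
v,u=np.nonzero(m); pts=np.array([onz(p,(a,b),.009) for a,b in zip(u,v)]);print("head mean",pts.mean(0),len(u), cv2.minAreaRect((pts[:,:2]*1000).astype(np.float32)))
# fixture top plate
m=(z>.165)&(z<.192); m[:, :320]=0; m[:,400:]=0; m[:130]=0; m[210:]=0
n,l,st,ce=cv2.connectedComponentsWithStats(m.astype(np.uint8)); k=1+np.argmax(st[1:,4]); P=X[l==k]
r=cv2.minAreaRect((P[:,:2]*1000).astype(np.float32)); print("fix",r,np.median(P[:,2]),P.mean(0))
# camera
m=(z>.2); m[:,:390]=0;m[:,428:]=0;m[:195]=0;m[232:]=0
P=X[m]; print("cam head mean",P.mean(0),P.min(0),P.max(0))
# counter front edge
E=[]
for col in range(130,300,6):
    cc=z[:,col]; rows=[r for r in range(240,400) if np.isfinite(cc[r]) and abs(cc[r])<.02 and np.isfinite(cc[r+1]) and cc[r+1]<-.2]
    if rows: E.append(onz(p,(col,rows[0]+.5),0)); 
E=np.array(E); print(np.round(E[:,:2],3).tolist())
q=np.polyfit(E[:,1],E[:,0],1); print(q, np.abs(np.polyval(q,E[:,1])-E[:,0]).max())
E
```

```text
grip mean [0.48484615 0.11617694 0.018     ] dir [-1.42847855e-02  9.99897967e-01 -2.49339333e-15] [-0.03112643 -0.03106927  0.03108558  0.03116941] 60
head mean [ 0.48303114 -0.06389993  0.009     ] 238 ((484.4007263183594, -67.57858276367188), (102.38850402832031, 55.159358978271484), 68.39051055908203)
fix ((596.54052734375, -299.9903564453125), (120.6943359375, 121.59330749511719), 36.98103332519531) 0.18291967895249772 [ 0.59413225 -0.29864532  0.18313873]
cam head mean [ 0.43747466 -0.41354339  0.28755763] [ 0.40466023 -0.44890035  0.20084867] [ 0.47179762 -0.38618199  0.3124113 ]
[[0.067, 0.387], [0.077, 0.368], [0.113, 0.311], [0.123, 0.292], [0.143, 0.254], [0.153, 0.235], [0.176, 0.197], [0.222, 0.121], [0.245, 0.083], [0.255, 0.064], [0.278, 0.026], [0.288, 0.007], [0.311, -0.032], [0.344, -0.09], [0.367, -0.129]]
[-0.58207739  0.2920265 ] 0.002343071997140206
```

```bash
cat >> h.py <<'E'
def tool(o): return np.array(o["tool_pos"]),Rn.from_rotvec(o["tool_rot"]).as_matrix()
def cmd(o,pos,yawx=None):
    """tool-frame shift and roll to put TCP at pos with tool x at world yaw (mod pi nearest)"""
    P,R=tool(o); s=R.T@(np.array(pos)-P); cur=np.arctan2(R[1,0],R[0,0]); out=[s]
    r=None
    if yawx is not None:
        r=-(yawx-cur); r=(r+np.pi)%(2*np.pi)-np.pi
    return np.round(s,4),r,np.degrees(cur)
E
python3 - <<'E'
from h import *
from station import monitor
o=monitor.get_obs(); P,R=tool(o); print(R.round(3),o["q"],o["t"])
for y in (0,180): print(cmd(o,[.47,.08,.22],np.radians(y)))
E
```

```text
[[ 0.264  0.965  0.   ]
 [ 0.965 -0.264  0.   ]
 [ 0.     0.    -1.   ]] [ 1.18502956e+00  5.26739137e-02  1.61288773e+00 -6.08610168e-06
  1.47600939e+00 -1.19015982e-01] 3.15
(array([-0.4239,  0.4323,  0.0113]), np.float64(1.3040461206711509), np.float64(74.71633900486464))
(array([-0.4239,  0.4323,  0.0113]), np.float64(-1.8375465329186418), np.float64(74.71633900486464))
```

Call:
step_arm(
  targets=[-0.424,0.432,0.011,1.304,-0.424,0.432,0.011,1.304,-0.424,0.432,0.011,1.304,-0.424,0.432,0.011,1.304,-0.424,0.432,0.011,1.304,-0.424,0.432,0.011,1.304,-0.424,0.432,0.011,1.304,-0.424,0.432,0.011,1.304,-0.424,0.432,0.011,1.304,-0.424,0.432,0.011,1.304,-0.424,0.432,0.011,1.304,-0.424,0.432,0.011,1.304],
  grip=0.085,
)

```text
t: 4.15
tool_pos: [0.4172, 0.1691, 0.2226]
tool_rot: [-3.141, 0.003, -0.002]
contact_force: [1.1, 1.0, -0.9]
opening: 0.085
```

Call:
step_arm(
  targets=[0.053,0.089,0.0,0,0.053,0.089,0.0,0,0.053,0.089,0.0,0,0.053,0.089,0.0,0,0.053,0.089,0.0,0],
)

```text
t: 4.57
tool_pos: [0.4703, 0.0792, 0.2227]
tool_rot: [-3.141, 0.007, -0.001]
contact_force: [-0.0, 0.1, 0.2]
opening: 0.0852
```

```bash
python3 - <<'E'
from hm import *
from station import monitor, imaging
o=monitor.get_obs(); print(o["tool_pos"],o["tool_rot"],o["t"])
p=imaging.get_image("wrist"); save(p,"w1.png"); pickle.dump(p,open("w1.pkl","wb")); print(-p["R"].T@p["t"],p["R"].round(2))
for k in ["mirror","glass","lens","mark"]:
  for r in imaging.mark_of(k,p)[:2]: print(k,r, pt(p,r["uv"],dep(p,r["uv"])).round(4))
E
```

```text
[0.47031266 0.07919835 0.22266481] [-3.14075495e+00  7.14490390e-03 -1.43623065e-03] 4.5667
[0.47037569 0.16095585 0.3655281 ] [[ 1.   -0.    0.  ]
 [-0.   -0.95  0.32]
 [-0.   -0.32 -0.95]]
mirror {'uv': [295.1, 151.2], 'score': 0.68} [0.4892 0.1133 0.0182]
glass {'uv': [288.8, 277.7], 'score': 0.94} [ 0.4832 -0.0614  0.0094]
```

View pics/w1.png

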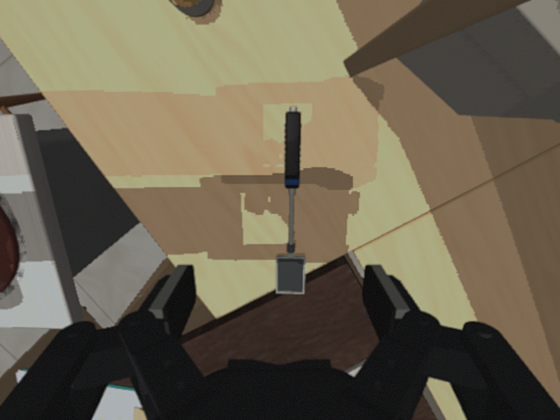

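```bash
python3 - <<'E'
from hm import *
p=pickle.load(open("w1.pkl","rb")); X=cloud(p); c=p["color"].astype(int)
m=np.zeros(c.shape[:2],bool); m[106:190,282:305]=1
hsv=cv2.cvtColor(p["color"],cv2.COLOR_RGB2HSV)
dk=m&(c.max(2)<75); v,u=np.nonzero(dk); 
pts=np.array([onz(p,(a,b),.018) for a,b in zip(u,v)]); 
w=np.cov(pts[:,:2].T); d=np.linalg.eigh(w)[1][:,1]; mu=pts.mean(0)[:2]; t=(pts[:,:2]-mu)@d; print("dark",mu,d,np.percentile(t,[0,1,99,100]),pts.min(0),pts.max(0))
bl=m&(c[...,2]>c[...,0]+25)&(c[...,2]>60); v,u=np.nonzero(bl); print("blue rows",v.min(),v.max(),u.min(),u.max()); print(onz(p,(291,v.max()+.5),.018),onz(p,(293,106),.009))
# rod
for r in (205,220,235): 
    row=c[r,280:304]; a=np.nonzero(np.abs(row[:,0]-row[:,2])<35)[0]+280; 
    if len(a): print(r,a,onz(p,(a.mean(),r),.012))
# head plane
hm=np.zeros(m.shape,bool); hm[258:292,279:303]=1
P=X[hm]; P=P[np.isfinite(P).all(1)]; P=P[P[:,2]>0.0]
A=np.c_[P[:,0],P[:,1],np.ones(len(P))]; s,res,_,_=np.linalg.lstsq(A,P[:,2],rcond=None); rr=P[:,2]-A@s; print("plane",s,rr.std(),len(P),np.degrees(np.arctan(s[:2])),P.mean(0))
z=cv2.resize(p["color"][95:305,240:340,::-1],None,fx=2.8,fy=2.8,interpolation=cv2.INTER_CUBIC); cv2.imwrite("pics/w1z.png",z)
E
```

```text
dark [0.48566785 0.11449141] [0.00552069 0.99998476] [-0.04553512 -0.04428373  0.04149411  0.04256739] [0.47629546 0.06893779 0.018     ] [0.49447312 0.15706684 0.018     ]
blue rows 180 184 285 298
[0.48476584 0.07333327 0.018     ] [0.48669179 0.16352157 0.009     ]
205 [289 290 291 292 293] [0.48523662 0.04529897 0.012     ]
220 [289 290 291 292 293] [0.48540893 0.02510148 0.012     ]
235 [288 289 290 291 292 293] [0.48493857 0.00418732 0.012     ]
plane [ 0.03465659  0.0020598  -0.00717328] 0.0007200485394694175 814 [1.98488219 0.11801782] [ 0.48555653 -0.05641927  0.00953824]
```

View pics/w1z.png

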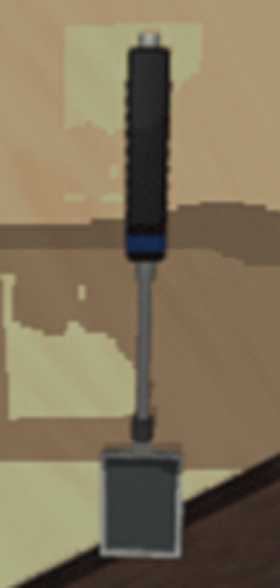

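Call:
step_arm(
  targets=[0.015,-0.006,0.035,0,0.015,-0.006,0.07,0,0.015,-0.006,0.105,0,0.015,-0.006,0.14,0,0.015,-0.006,0.17,0,0.015,-0.006,0.19,0,0.015,-0.006,0.205,0,0.015,-0.006,0.213,0,0.015,-0.006,0.2165,0,0.015,-0.006,0.2185,0,0.015,-0.006,0.2185,0],
  grip=0.045,
)

```text
t: 5.73
tool_pos: [0.4855, 0.0876, 0.0049]
tool_rot: [-3.141, -0.001, -0.004]
contact_force: [0.9, 0.7, 0.5]
opening: 0.0451
```

Call:
step_arm(
  targets=[0,0.001,0.0005,0,0,0.001,0.0005,0,0,0.001,0.0005,0,0,0.001,0.0005,0,0,0.001,0.0005,0,0,0.001,0.0005,0],
  grip=0.0,
  force=110,
)

```text
t: 6.23
tool_pos: [0.4869, 0.0866, 0.0062]
tool_rot: [-3.141, -0.001, -0.008]
contact_force: [-1.2, -0.4, 7.1]
opening: 0.0148
```

Call:
step_arm(
  targets=[0,0,-0.001,0,0,0,-0.001,0,0,0,-0.001,0],
)

```text
t: 6.48
tool_pos: [0.4869, 0.0866, 0.0073]
tool_rot: [-3.141, -0.001, -0.009]
contact_force: [0.5, -1.2, -1.8]
opening: 0.0147
```

```bash
python3 - <<'E'
from hm import *
from station import monitor, imaging
o=monitor.get_obs(); print(o)
p=imaging.get_image("wrist"); save(p,"w2.png")
E
```

```text
{'t': 6.4833, 'q': array([ 2.50783020e-02, -2.49835927e-03,  2.07588270e+00,  6.79032027e-04,
        1.06264646e+00,  2.41331423e-02]), 'dq': array([ 0.00026894,  0.00565562,  0.00722951, -0.00087337,  0.00018995,
        0.00136703]), 'effort': array([-8.61932145e-03, -3.08466303e+01, -3.09858620e+01, -2.59917841e-03,
       -3.26718274e-02, -5.48667424e-05]), 'tool_pos': array([0.48685161, 0.08660117, 0.00725156]), 'tool_rot': array([-3.14084962e+00, -9.68038758e-04, -8.70889693e-03]), 'contact_force': array([ 0.4797996 , -1.22823722, -1.79561311]), 'wrist_torque': array([-0.01729893,  0.00609475, -0.02069925]), 'opening': 0.014735454707694752}
```

View pics/w2.png

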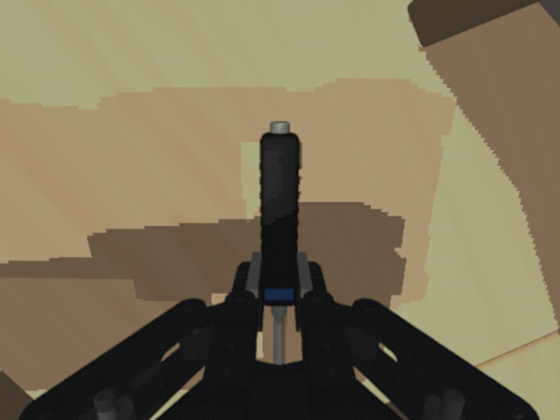

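Call:
step_arm(
  targets=[0,0,-0.02,0,0,0,-0.05,0,0,0,-0.08,0,0,0,-0.11,0,-0.01,-0.02,-0.14,-0.05,-0.025,-0.045,-0.165,-0.12,-0.04,-0.075,-0.185,-0.2,-0.06,-0.105,-0.195,-0.28,-0.08,-0.135,-0.2,-0.36,-0.1,-0.165,-0.2,-0.44,-0.12,-0.195,-0.2,-0.52,-0.14,-0.225,-0.2,-0.6],
)

```text
t: 7.53
tool_pos: [0.3441, 0.3125, 0.2064]
tool_rot: [2.999, 0.935, 0.009]
contact_force: [0.3, 0.2, -0.7]
opening: 0.0148
```

```bash
python3 - <<'E'
from hm import *
from station import monitor, imaging
o=monitor.get_obs(); print(o)
P,R=tool(o); print(R.round(4))
for n in ["scene","top"]:
    p=imaging.get_image(n); save(p,n+"2.png"); pickle.dump(p,open(n+"2.pkl","wb"))
print(cmd(o,[.2,.44,.2]),cmd(o,[.09,.44,.2]),cmd(o,[-.025,.398,.2],np.radians(50.2)),cmd(o,[-.025,.398,.05]))
E
```

```text
{'t': 7.5333, 'q': array([ 0.57822709, -0.33465667,  2.00336696, -0.00217672,  1.46786872,
       -0.02584232]), 'dq': array([ 0.94784045,  0.14525475, -0.10270268, -0.00518814, -0.03986766,
       -0.01048065]), 'effort': array([-4.67161104e+00, -2.46642727e+01, -3.68944073e+01, -3.58710116e-03,
        2.01488826e-01,  8.27835436e-03]), 'tool_pos': array([0.34413893, 0.31247941, 0.20638486]), 'tool_rot': array([2.99858586, 0.93461953, 0.00850269]), 'contact_force': array([ 0.26031875,  0.19030224, -0.73022713]), 'wrist_torque': array([ 0.05569736, -0.04346262,  0.02174813]), 'opening': 0.014831152619913605}
[[ 8.229e-01  5.682e-01  5.400e-03]
 [ 5.682e-01 -8.229e-01  9.000e-04]
 [ 5.000e-03  2.300e-03 -1.000e+00]]
(array([-0.0462, -0.1868,  0.0057]), None, np.float64(34.62345670032268)) (array([-0.1367, -0.2493,  0.0051]), None, np.float64(34.62345670032268)) (array([-0.2552, -0.2801,  0.0045]), np.float64(-0.2718619666588311), np.float64(34.62345670032268)) (array([-0.2559, -0.2805,  0.1545]), None, np.float64(34.62345670032268))
```

View pics/top2.png

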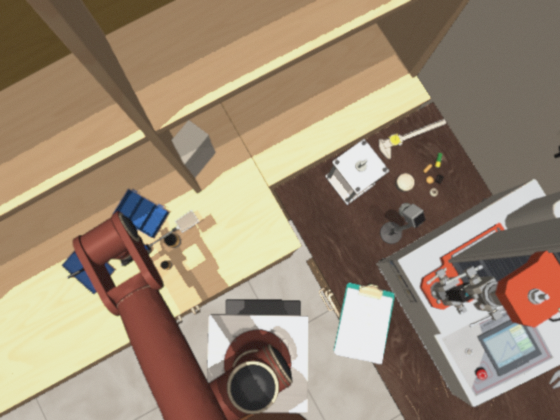

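View pics/scene2.png

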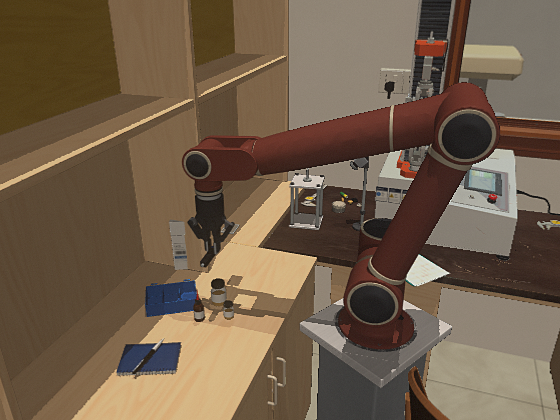

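Call:
step_arm(
  targets=[-0.008,-0.03,0.002,-0.03,-0.016,-0.065,0.003,-0.06,-0.025,-0.1,0.004,-0.1,-0.034,-0.135,0.005,-0.13,-0.046,-0.165,0.005,-0.16,-0.065,-0.19,0.005,-0.19,-0.09,-0.215,0.005,-0.22,-0.12,-0.235,0.005,-0.25,-0.15,-0.25,0.005,-0.272,-0.185,-0.262,0.005,-0.272,-0.22,-0.272,0.005,-0.272,-0.255,-0.28,0.005,-0.272],
)

```text
t: 8.63
tool_pos: [-0.0277, 0.3975, 0.1994]
tool_rot: [2.843, 1.336, 0.006]
contact_force: [-0.7, 0.1, -1.3]
opening: 0.0149
```

Call:
step_arm(
  targets=[0,0,0.03,0,0,0,0.06,0,0,0,0.09,0,0,0,0.115,0,0,0,0.13,0,0,0,0.13,0],
)

```text
t: 9.13
tool_pos: [-0.0271, 0.3939, 0.0648]
tool_rot: [2.836, 1.331, -0.001]
contact_force: [-0.8, -0.4, -1.5]
opening: 0.0148
```

```bash
python3 - <<'E'
from hm import *
from station import monitor, imaging
o=monitor.get_obs(); print(o["t"],o["tool_pos"],o["q"],o["contact_force"],o["wrist_torque"])
P,R=tool(o); print(R.round(4))
for n in ["scene","top","wrist"]:
    p=imaging.get_image(n); save(p,n+"3.png"); pickle.dump(p,open(n+"3.pkl","wb"))
E
```

```text
9.1333 [-0.02711876  0.39391457  0.06483908] [ 1.45310175 -0.37030208  2.27659765 -0.0038331   1.24270318  0.57664828] [-0.77719335 -0.43688383 -1.52380302] [-0.07446922 -0.01552158  0.03070564]
[[ 0.6389  0.7693  0.0027]
 [ 0.7693 -0.6389 -0.0078]
 [-0.0042  0.0071 -1.    ]]
```

View pics/top3.png

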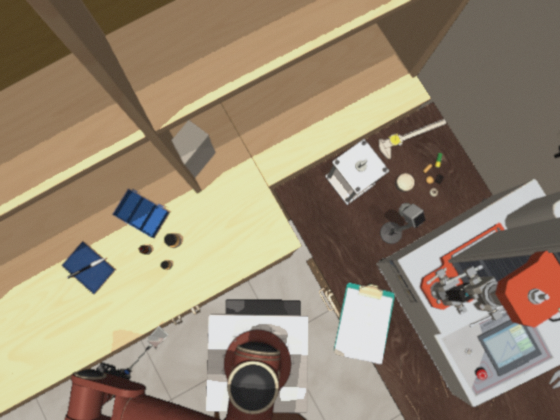

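View pics/scene3.png

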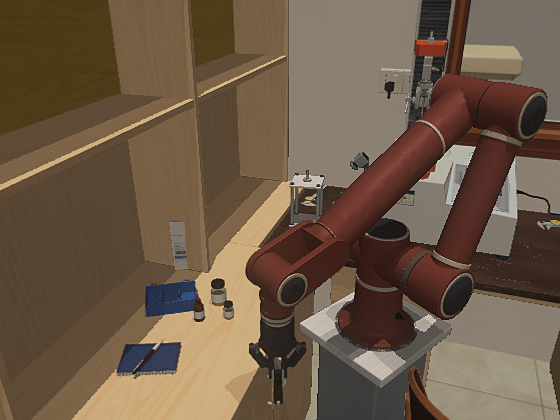

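View pics/wrist3.png

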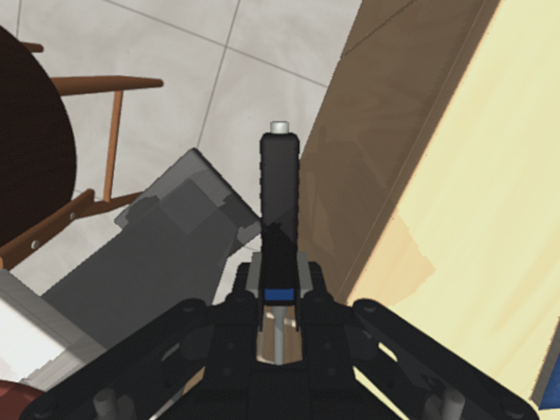

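```bash
python3 - <<'E'
from hm import *
p=pickle.load(open("top3.pkl","rb")); X=cloud(p)
P=np.array([-0.0271,.3939,.0648]); d=np.array([.7693,-.6389]); y=np.array([.6389,.7693])
TX=.0269; rz=.0648-.0073+.009+.0
im=cv2.resize(p["color"][290:390,90:220,::-1],None,fx=6,fy=6,interpolation=cv2.INTER_CUBIC)
def W(mx,my,z): q=P[:2]+(mx-TX)*d+my*y; return [*q,z]
for mx,my in [(141,-20),(141,20),(199,20),(199,-20),(170,0)]:
    u=proj(p,W(mx/1e3,my/1e3,rz)); cv2.circle(im,tuple(int(a) for a in ((u-[90,290])*6+3)),4,(0,0,255),-1); print(u)
for s in np.linspace(.2,.4,5):
    u=proj(p,[.292-.582*s,s,0]); cv2.circle(im,tuple(int(a) for a in ((u-[90,290])*6+3)),4,(255,0,0),-1)
cv2.imwrite("pics/t3z.png",im)
P3=X[325:350,140:175]; m=np.isfinite(P3[...,2])&(P3[...,2]>.045)&(P3[...,2]<.1); Q=P3[m]
H=np.c_[(Q[:,:2]-P[:2])@d+TX,(Q[:,:2]-P[:2])@y,Q[:,2]]; print(len(H),H.min(0),H.max(0),H.mean(0),rz)
A=np.c_[H[:,:2],np.ones(len(H))]; k=H[:,0]>.145; print(np.linalg.lstsq(A[k],H[k,2],rcond=None)[0])
# side of edge line
print((np.array([W(.199,.016,0)[:2]])@[.864,.503]-.2523))
E
```

```text
[155.22561208 348.65563877]
[145.60699924 339.7974183 ]
[158.29517121 325.19830045]
[167.92680924 333.98869613]
[156.75835107 336.90026501]
280 [ 0.12087975 -0.02250265  0.06223374] [0.19933332 0.01994738 0.07917994] [ 0.16794815 -0.0012476   0.07106397] 0.06649999999999999
[-0.01015678  0.00897833  0.07266526]
[-0.00347583]
```

View pics/t3z.png

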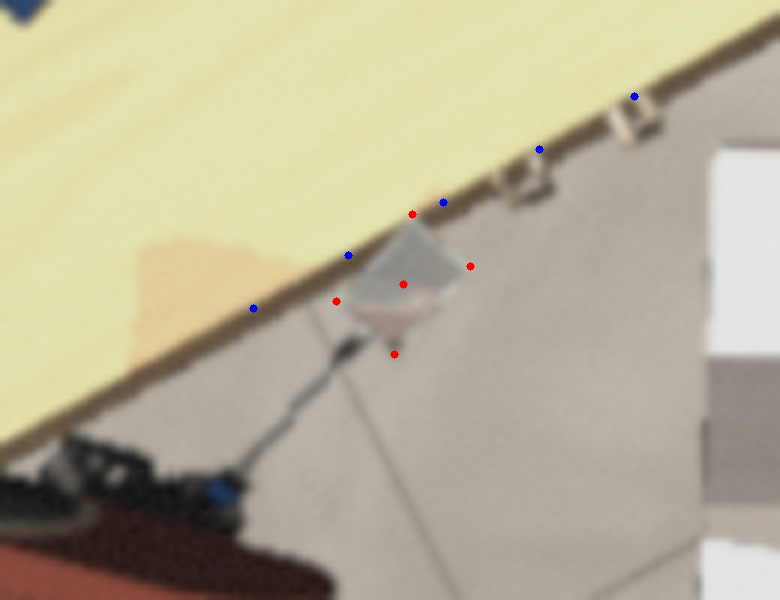

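Call:
step_arm(
  targets=[0.005,0.002,0.02,0,0.005,0.002,0.04,0,0.005,0.002,0.053,0,0.005,0.002,0.058,0,0.005,0.002,0.059,0,0.005,0.002,0.059,0],
)

```text
t: 9.78
tool_pos: [-0.0216, 0.402, 0.0125]
tool_rot: [-2.842, -1.334, -0.009]
contact_force: [0.3, 0.2, 0.1]
opening: 0.015
```

```bash
cat > st.py <<'E'
from hm import *
from station import monitor
o=monitor.get_obs(); P,R=tool(o)
print(round(o["t"],2),P.round(4),"F",o["contact_force"].round(2),"M",(R.T@o["wrist_torque"]).round(3),"yaw",np.degrees(np.arctan2(R[1,0],R[0,0])).round(2),"tz",R[:,2].round(4))
E
python3 st.py
```

```text
9.78 [-0.0216  0.402   0.0125] F [0.31 0.22 0.06] M [0.012 0.035 0.013] yaw 50.29 tz [ 0.004   0.0043 -1.    ]
```

Call:
step_arm(
  targets=[-0.004,-0.001,0.003,0,-0.004,-0.001,0.006,0,-0.004,-0.001,0.006,0,-0.004,-0.001,0.006,0],
)

```text
t: 10.12
tool_pos: [-0.025, 0.3998, 0.0068]
tool_rot: [-2.841, -1.334, -0.009]
contact_force: [0.4, 0.1, -0.5]
opening: 0.0146
```

```bash
python3 st.py
```

```text
10.12 [-0.025   0.3998  0.0068] F [ 0.43  0.13 -0.53] M [-0.051 -0.005 -0.033] yaw 50.31 tz [ 0.0042  0.0048 -1.    ]
```

Call:
step_arm(
  targets=[0,0,0.001,0,0,0,0.002,0,0,0,0.003,0,0,0,0.003,0],
)

```text
t: 10.45
tool_pos: [-0.025, 0.3996, 0.0035]
tool_rot: [-2.842, -1.335, -0.009]
contact_force: [0.6, -0.3, -0.7]
opening: 0.0143
```

```bash
python3 st.py
```

```text
10.45 [-0.025   0.3996  0.0035] F [ 0.57 -0.27 -0.65] M [ 0.013  0.033 -0.012] yaw 50.31 tz [ 0.0041  0.0043 -1.    ]
```

Call:
step_arm(
  targets=[0,0,0.001,0,0,0,0.002,0,0,0,0.003,0,0,0,0.003,0],
)

```text
t: 10.78
tool_pos: [-0.025, 0.3994, 0.0002]
tool_rot: [-2.842, -1.335, -0.008]
contact_force: [-0.1, 1.1, -1.5]
opening: 0.0148
```

```bash
python3 st.py
```

```text
10.78 [-2.500e-02  3.994e-01  2.000e-04] F [-0.15  1.15 -1.53] M [ 0.031 -0.063 -0.001] yaw 50.31 tz [ 0.004   0.0038 -1.    ]
```

No contact yet; continue in small steps.

Call:
step_arm(
  targets=[0,0,0.001,0,0,0,0.002,0,0,0,0.002,0,0,0,0.002,0],
)

```text
t: 11.12
tool_pos: [-0.0249, 0.3995, -0.0017]
tool_rot: [-2.842, -1.335, -0.008]
contact_force: [-0.0, 0.1, -0.6]
opening: 0.0151
```

```bash
python3 st.py
```

```text
11.12 [-0.0249  0.3995 -0.0017] F [-0.03  0.14 -0.58] M [-0.087 -0.059  0.011] yaw 50.31 tz [ 0.0041  0.0039 -1.    ]
```

Call:
step_arm(
  targets=[0,0,0.001,0,0,0,0.002,0,0,0,0.002,0,0,0,0.002,0],
)

```text
t: 11.45
tool_pos: [-0.0249, 0.3996, -0.0036]
tool_rot: [-2.842, -1.335, -0.009]
contact_force: [-0.3, 0.3, 0.3]
opening: 0.0149
```

```bash
python3 st.py
```

```text
11.45 [-0.0249  0.3996 -0.0036] F [-0.34  0.31  0.33] M [-0.226 -0.007  0.028] yaw 50.31 tz [ 0.0042  0.0039 -1.    ]
```

Call:
step_arm(
  targets=[0,0,0.001,0,0,0,0.002,0,0,0,0.002,0,0,0,0.002,0],
)

```text
t: 11.78
tool_pos: [-0.0249, 0.3996, -0.0057]
tool_rot: [-2.842, -1.335, -0.009]
contact_force: [-0.4, 0.0, 0.6]
opening: 0.0149
```

```bash
python3 st.py
```

```text
11.78 [-0.0249  0.3996 -0.0057] F [-0.39  0.04  0.57] M [-0.256 -0.047  0.026] yaw 50.31 tz [ 0.0042  0.0038 -1.    ]
```

Call:
step_arm(
  targets=[0,0,0.001,0,0,0,0.002,0,0,0,0.002,0,0,0,0.002,0],
)

```text
t: 12.12
tool_pos: [-0.0249, 0.3995, -0.0078]
tool_rot: [-2.842, -1.335, -0.009]
contact_force: [-0.4, -0.5, 0.9]
opening: 0.0146
```

```bash
python3 st.py
```

```text
12.12 [-0.0249  0.3995 -0.0078] F [-0.41 -0.49  0.89] M [-0.199  0.074 -0.011] yaw 50.32 tz [ 0.0042  0.0037 -1.    ]
```

Call:
step_arm(
  targets=[0,0,0.001,0,0,0,0.002,0,0,0,0.002,0,0,0,0.002,0],
)

```text
t: 12.45
tool_pos: [-0.0248, 0.3996, -0.0098]
tool_rot: [-2.842, -1.335, -0.009]
contact_force: [0.0, 0.8, 0.9]
opening: 0.0151
```

```bash
python3 st.py; python3 - <<'E'
from hm import *
from station import monitor, imaging
p=imaging.get_image("top"); pickle.dump(p,open("top4.pkl","wb"))
im=cv2.resize(p["color"][290:390,90:220,::-1],None,fx=6,fy=6,interpolation=cv2.INTER_CUBIC); cv2.imwrite("pics/t4z.png",im)
o=monitor.get_obs(); P,R=tool(o); X=cloud(p)[300:365,110:190].reshape(-1,3); X=X[np.isfinite(X).all(1)]
H=np.c_[(X-P)@R[:,1]+.027,(X-P)@R[:,0],X[:,2]]
k=(np.abs(H[:,0]-.170)<.026)&(np.abs(H[:,1])<.017)&(np.abs(H[:,2])<.03); Q=H[k]
A=np.c_[Q[:,:2],np.ones(len(Q))]; s=np.linalg.lstsq(A,Q[:,2],rcond=None)[0]; print(s,len(Q),(Q[:,2]-A@s).std(), Q.mean(0))
E
```

```text
12.45 [-0.0248  0.3996 -0.0098] F [0.   0.82 0.87] M [-0.173  0.087 -0.037] yaw 50.33 tz [ 0.0043  0.0037 -1.    ]
[ 0.03329395  0.37021992 -0.00979452] 179 0.0029248322504742456 [ 0.17007254  0.00025234 -0.00403871]
```

View pics/t4z.png

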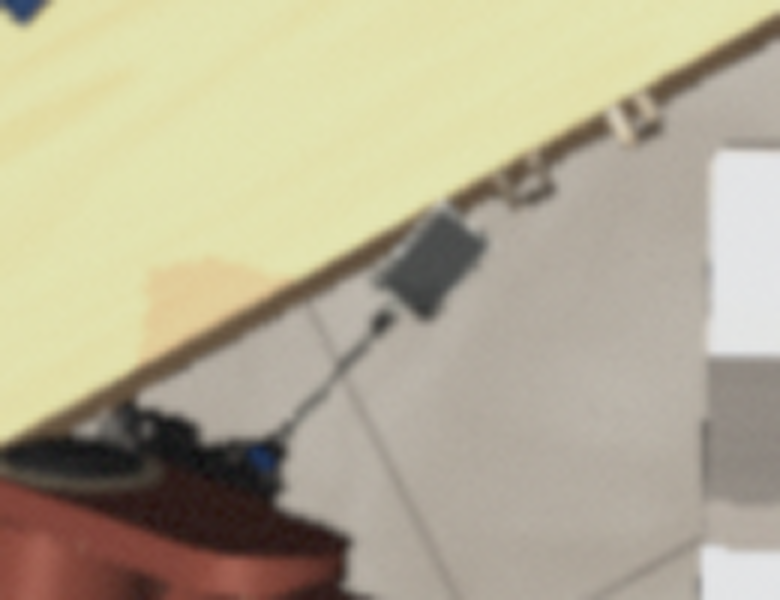

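Call:
step_arm(
  targets=[0,0,0.001,0,0,0,0.001,0,0,0,0.001,0],
)

```text
t: 12.75
tool_pos: [-0.0251, 0.3993, -0.0111]
tool_rot: [-2.842, -1.334, -0.007]
contact_force: [0.6, -0.6, -1.2]
opening: 0.0149
```

```bash
python3 st.py
```

```text
12.75 [-0.0251  0.3993 -0.0111] F [ 0.56 -0.65 -1.23] M [ 0.079 -0.029 -0.   ] yaw 50.3 tz [ 0.0036  0.0033 -1.    ]
```

Call:
step_arm(
  targets=[0,0,0.001,0,0,0,0.001,0,0,0,0.001,0],
)

```text
t: 13.0
tool_pos: [-0.0251, 0.399, -0.0124]
tool_rot: [-2.843, -1.334, -0.007]
contact_force: [-0.6, 0.4, -1.1]
opening: 0.015
```

```bash
python3 st.py
```

```text
13.0 [-0.0251  0.399  -0.0124] F [-0.65  0.42 -1.07] M [0.005 0.004 0.021] yaw 50.29 tz [ 0.0034  0.0027 -1.    ]
```

```bash
cat > sl.py <<'E'
import sys
from hm import *
from station import monitor, imaging
n=sys.argv[1]
p=imaging.get_image("top"); pickle.dump(p,open(n+".pkl","wb"))
im=cv2.resize(p["color"][290:390,90:220,::-1],None,fx=6,fy=6,interpolation=cv2.INTER_CUBIC); cv2.imwrite("pics/%s.png"%n,im)
o=monitor.get_obs(); P,R=tool(o); X=cloud(p)[290:375,100:200].reshape(-1,3); X=X[np.isfinite(X).all(1)]
H=np.c_[(X-P)@R[:,1]+.027,(X-P)@R[:,0],X[:,2]]
k=(np.abs(H[:,0]-.170)<.026)&(np.abs(H[:,1])<.017)&(np.abs(H[:,2]-P[2])<.03); Q=H[k]
A=np.c_[Q[:,:2],np.ones(len(Q))]; s=np.linalg.lstsq(A,Q[:,2],rcond=None)[0]; print(s,np.arctan(s[:2]),len(Q),(Q[:,2]-A@s).std(), Q.mean(0))
E
python3 sl.py t5z
```

```text
[-0.00263924  0.42734652 -0.00824828] [-0.00263923  0.40385649] 179 0.0030189819635176324 [ 1.70068240e-01 -8.33493337e-05 -8.73275064e-03]
```

View pics/t5z.png

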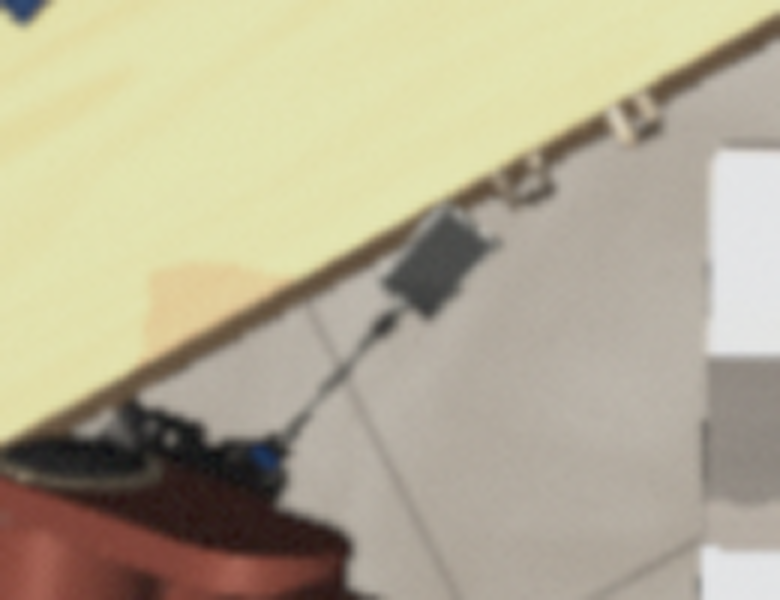

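Call:
step_arm(
  targets=[-0.005,-0.002,0,0,-0.01,-0.004,0,0,-0.01,-0.004,-0.01,0,-0.01,-0.004,-0.03,0,-0.01,-0.004,-0.05,0,-0.01,-0.004,-0.06,0,-0.01,-0.004,-0.06,0,-0.01,-0.004,-0.06,0],
)

```text
t: 13.72
tool_pos: [-0.0349, 0.394, 0.0478]
tool_rot: [-2.842, -1.334, -0.008]
contact_force: [-0.6, -0.7, -2.0]
opening: 0.0148
```

```bash
python3 st.py; for i in 1 2 3 4; do python3 sl.py t6_$i; done; python3 st.py
```

```text
13.72 [-0.0349  0.394   0.0478] F [-0.59 -0.67 -2.01] M [ 0.023  0.003 -0.019] yaw 50.3 tz [ 0.0036  0.0042 -1.    ]
[0.00339994 0.42447857 0.05076166] [0.00339992 0.40142891] 194 0.0030719234381346465 [ 0.16976265 -0.00043958  0.05115225]
[0.00250005 0.42425827 0.0505115 ] [0.00250004 0.40124223] 194 0.002828056634547172 [ 0.16986496 -0.00028197  0.05081654]
[-0.04641232  0.3891928   0.05869737] [-0.04637904  0.37115525] 195 0.002693152071687874 [ 0.16995482 -0.00035915  0.05066959]
[-0.00564148  0.42419293  0.051475  ] [-0.00564142  0.40118685] 190 0.0029710801871614496 [ 0.17037237 -0.00040728  0.05034109]
13.92 [-0.0349  0.3926  0.0462] F [ 0.78 -0.33 -0.76] M [-0.02  -0.024  0.032] yaw 50.29 tz [ 3.2e-03  2.0e-04 -1.0e+00]
```

```bash
python3 - <<'E'
from hm import *
for n in ["top0","top2","top3","t6_1"]:
    p=pickle.load(open(n+".pkl","rb")); X=cloud(p); z=X[...,2]
    m=(z>.165)&(z<.2); m[:, :320]=0; m[:,400:]=0; m[:130]=0; m[215:]=0
    k_,l,st,ce=cv2.connectedComponentsWithStats(m.astype(np.uint8)); k=1+np.argmax(st[1:,4]); P=X[l==k]
    # project on z=.182 by pixel hull
    v,u=np.nonzero(l==k); Q=np.array([onz(p,(a,b),.182)[:2] for a,b in zip(u,v)])
    r=cv2.minAreaRect((Q*1000).astype(np.float32)); print(n,"rect",r,"mean",Q.mean(0))
p=pickle.load(open("top0.pkl","rb")); X=cloud(p); z=X[...,2]
c=cv2.resize(p["color"][135:245,320:440,::-1],None,fx=6,fy=6,interpolation=cv2.INTER_CUBIC); cv2.imwrite("pics/fx.png",c)
print(onz(p,(391.7,232.7),.006))
# tang
m=(z>.21)&(z<.24); m[:,:340]=0;m[:,380:]=0;m[:150]=0;m[180:]=0; print("tang",X[m].mean(0),m.sum())
m=(z>.005)&(z<.02); m[:,:376]=0;m[:,408:]=0;m[:218]=0;m[246:]=0;print("foot",X[m].mean(0),m.sum())
E
```

```text
top0 rect ((595.7422485351562, -299.1239013671875), (120.54702758789062, 121.01563262939453), 36.829036712646484) mean [ 0.59451387 -0.29886274]
top2 rect ((595.7422485351562, -299.1239013671875), (120.54702758789062, 121.01563262939453), 36.829036712646484) mean [ 0.59450552 -0.29889724]
top3 rect ((595.7422485351562, -299.1239013671875), (120.54702758789062, 121.01563262939453), 36.829036712646484) mean [ 0.59450034 -0.29882717]
t6_1 rect ((595.7422485351562, -299.1239013671875), (120.54702758789062, 121.01563262939453), 36.829036712646484) mean [ 0.59443478 -0.29887511]
[ 0.41950134 -0.43611679  0.006     ]
tang [ 0.59455733 -0.29846265  0.22718645] 29
foot [ 0.41989468 -0.42967283  0.01074956] 313
```

View pics/fx.png

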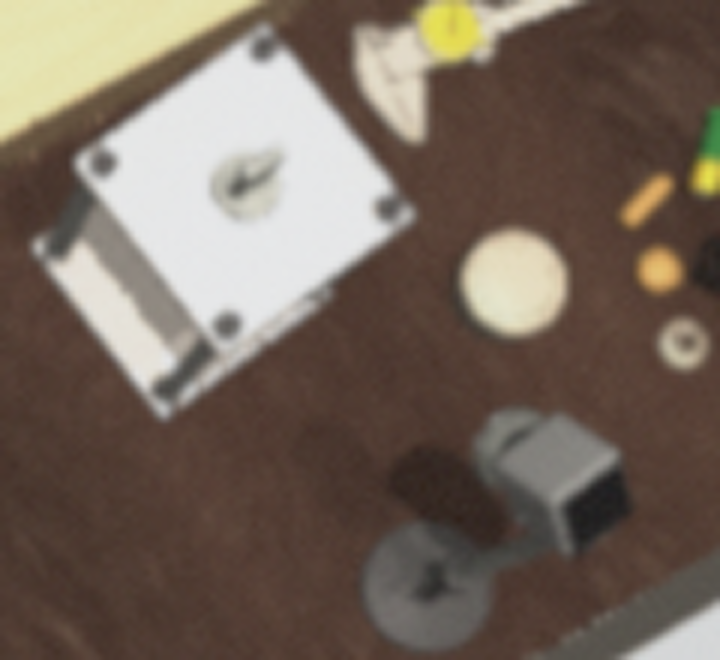

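Call:
step_arm(
  targets=[0.01,0.01,-0.03,0,0.03,0.025,-0.065,0.02,0.055,0.045,-0.1,0.04,0.08,0.065,-0.13,0.06,0.11,0.09,-0.148,0.08,0.14,0.115,-0.154,0.1,0.165,0.14,-0.155,0.12,0.18,0.17,-0.155,0.14,0.19,0.205,-0.155,0.16,0.19,0.24,-0.155,0.18,0.187,0.275,-0.155,0.2,0.182,0.31,-0.155,0.22],
)

```text
t: 14.92
tool_pos: [0.3203, 0.3331, 0.201]
tool_rot: [2.972, 1.013, 0.001]
contact_force: [1.3, 0.2, -1.2]
opening: 0.0148
```

```bash
python3 st.py; python3 - <<'E'
from h import *
from station import monitor
o=monitor.get_obs()
for t in ([.4,.22,.2],[.44,.1,.2],[.418,-.065,.15]): print(cmd(o,t,np.radians(37)))
E
```

```text
14.92 [0.3203 0.3331 0.201 ] F [ 1.33  0.19 -1.24] M [ 0.009  0.005 -0.011] yaw 37.62 tz [ 0.0014 -0.0011 -1.    ]
(array([-0.006 ,  0.1382,  0.0012]), np.float64(0.010876454253159196), np.float64(37.623174924773124))
(array([-0.0475,  0.2577,  0.0014]), np.float64(0.010876454253159196), np.float64(37.623174924773124))
(array([-0.1657,  0.3749,  0.0516]), np.float64(0.010876454253159196), np.float64(37.623174924773124))
```

Call:
step_arm(
  targets=[0,0.035,0,0.01,-0.002,0.07,0,0.01,-0.004,0.105,0,0.01,-0.007,0.14,0,0.01,-0.015,0.175,0,0.01,-0.027,0.21,0,0.01,-0.04,0.242,0,0.01,-0.06,0.27,0.003,0.01,-0.085,0.297,0.01,0.01,-0.112,0.325,0.02,0.01,-0.14,0.35,0.035,0.01,-0.165,0.375,0.05,0.01],
)

```text
t: 15.92
tool_pos: [0.4178, -0.0665, 0.1504]
tool_rot: [2.978, 0.997, 0.001]
contact_force: [1.2, -0.9, -0.1]
opening: 0.0148
```

Call:
step_arm(
  targets=[0,0,0.02,0,0,0,0.04,0,0,0,0.055,0,0,0,0.065,0,0,0,0.065,0],
)

```text
t: 16.33
tool_pos: [0.4155, -0.0659, 0.082]
tool_rot: [-2.977, -0.996, 0.007]
contact_force: [0.2, 0.5, -0.7]
opening: 0.0145
```

```bash
python3 st.py; python3 - <<'E'
from hm import *
from station import monitor, imaging
for n in ["scene","top","wrist"]:
    p=imaging.get_image(n); save(p,n+"5.png"); pickle.dump(p,open(n+"5.pkl","wb"))
    if n=="top":
        o=monitor.get_obs(); P,R=tool(o); X=cloud(p).reshape(-1,3); X=X[np.isfinite(X).all(1)]
        H=np.c_[(X-P)@R[:,1]+.027,(X-P)@R[:,0],X[:,2]]
        k=(np.abs(H[:,0]-.170)<.026)&(np.abs(H[:,1])<.017)&(np.abs(H[:,2]-P[2])<.03); Q=H[k]
        A=np.c_[Q[:,:2],np.ones(len(Q))]; s=np.linalg.lstsq(A,Q[:,2],rcond=None)[0]; print(s,np.arctan(s[:2]),len(Q),Q.mean(0),P)
        cv2.imwrite("pics/t5c.png",cv2.resize(p["color"][130:250,260:400,::-1],None,fx=5,fy=5,interpolation=cv2.INTER_CUBIC))
o=monitor.get_obs()
print(cmd(o,[.5087,-.1847,.0765],np.radians(37)))
E
```

```text
16.33 [ 0.4155 -0.0659  0.082 ] F [ 0.18  0.54 -0.72] M [ 0.062  0.021 -0.03 ] yaw 37.01 tz [-0.0054  0.0011 -1.    ]
[-0.00702324  0.41442204  0.08920806] [-0.00702312  0.39287701] 183 [ 0.17030465 -0.00030932  0.08788378] [ 0.41770939 -0.06636058  0.08509421]
(array([0.0009, 0.1487, 0.0098]), np.float64(0.0009517103481990752), np.float64(37.054528986270725))
```

View pics/t5c.png

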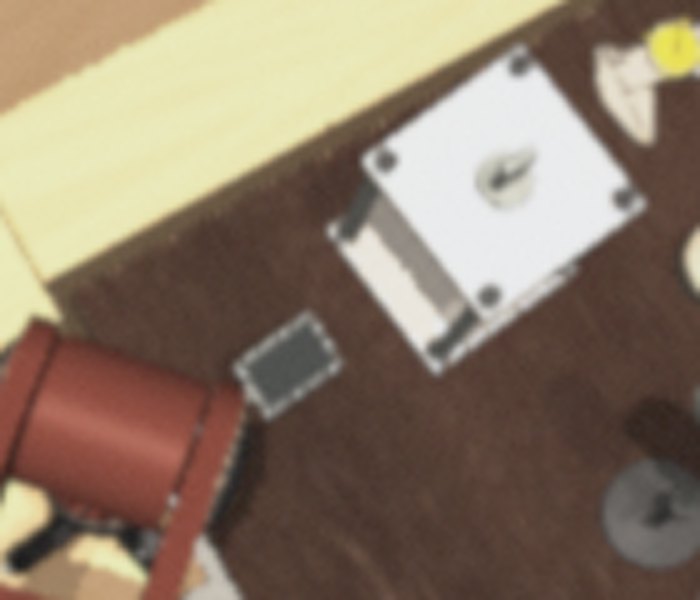

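View pics/wrist5.png

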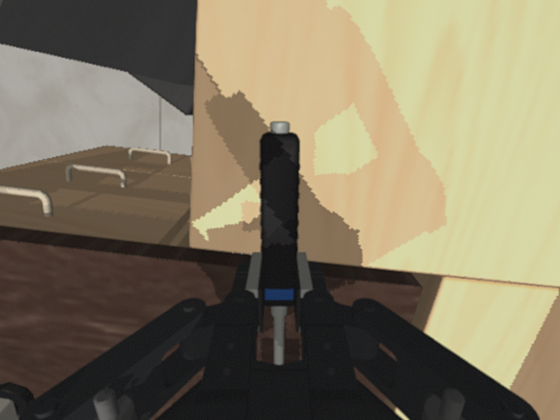

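View pics/scene5.png

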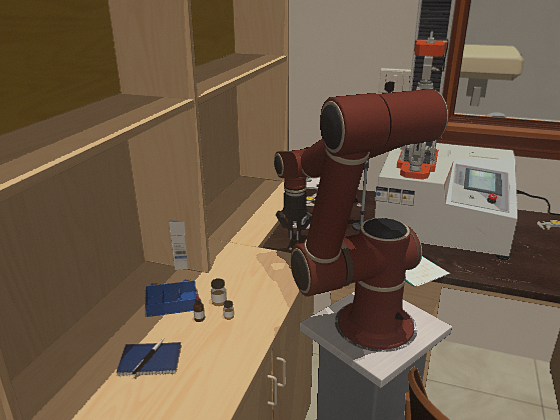

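```bash
python3 - <<'E'
from hm import *
P=np.array([.4177,-.0664,.0851]); R=Rn.from_euler('z',37.05,degrees=True).as_matrix()@np.diag([1,-1,-1])
for n in ["top5","scene5"]:
    p=pickle.load(open(n+".pkl","rb")); X=cloud(p).reshape(-1,3); C=p["color"].reshape(-1,3).astype(int)
    k=np.isfinite(X).all(1)&(C[:,0]>C[:,1]*1.8)&(np.linalg.norm(X[:,:2]-P[:2],axis=1)<.25)
    H=(X[k]-P)@R; H[:,2]*=-1
    for a in np.arange(.05,.5,.04):
        s=H[(H[:,2]>=a)&(H[:,2]<a+.04)]
        if len(s)>5: print(n,"h",round(a,2),len(s),"x",s[:,0].min().round(3),s[:,0].max().round(3),"y",s[:,1].min().round(3),s[:,1].max().round(3))
E
```

```text
top5 h 0.29 807 x -0.059 0.054 y -0.083 0.056
top5 h 0.33 804 x -0.133 0.031 y -0.148 0.008
top5 h 0.37 877 x -0.174 -0.057 y -0.222 -0.1
top5 h 0.41 745 x -0.173 -0.093 y -0.227 -0.151
scene5 h 0.17 43 x -0.036 0.031 y -0.042 -0.011
scene5 h 0.21 86 x -0.035 0.043 y -0.055 -0.014
scene5 h 0.25 23 x -0.053 0.025 y -0.139 -0.063
scene5 h 0.29 139 x -0.108 0.052 y -0.199 0.041
scene5 h 0.33 159 x -0.11 0.022 y -0.228 -0.06
scene5 h 0.37 69 x -0.098 -0.063 y -0.23 -0.139
scene5 h 0.41 15 x -0.11 -0.096 y -0.226 -0.198
```

Call:
step_arm(
  targets=[0.001,0.005,0.005,0,0.001,0.015,0.009,0,0.001,0.027,0.01,0,0.001,0.04,0.01,0,0.001,0.053,0.01,0,0.001,0.066,0.01,0,0.001,0.079,0.01,0,0.001,0.092,0.01,0,0.001,0.103,0.01,0,0.001,0.11,0.01,0,0.001,0.11,0.01,0,0.001,0.11,0.01,0],
)

```text
t: 17.48
tool_pos: [0.4857, -0.1538, 0.0764]
tool_rot: [2.977, 0.997, 0.002]
contact_force: [-1.3, -0.4, -1.5]
opening: 0.0145
```

```bash
python3 st.py; python3 - <<'E'
from hm import *
from station import monitor, imaging
for n in ["scene","wrist"]:
    p=imaging.get_image(n); save(p,n+"6.png"); pickle.dump(p,open(n+"6.pkl","wb"))
    if n=="scene": cv2.imwrite("pics/s6c.png",cv2.resize(p["color"][150:250,250:380,::-1],None,fx=6,fy=6,interpolation=cv2.INTER_CUBIC))
o=monitor.get_obs()
print(cmd(o,[.5087,-.1847,.0765],np.radians(37)))
E
```

```text
17.48 [ 0.4857 -0.1538  0.0764] F [-1.3  -0.42 -1.49] M [ 0.036 -0.002 -0.028] yaw 37.05 tz [ 0.0017 -0.0012 -1.    ]
(array([-0.0002,  0.0393, -0.0004]), np.float64(0.00126148162388251), np.float64(37.07227757298178))
```

View pics/s6c.png

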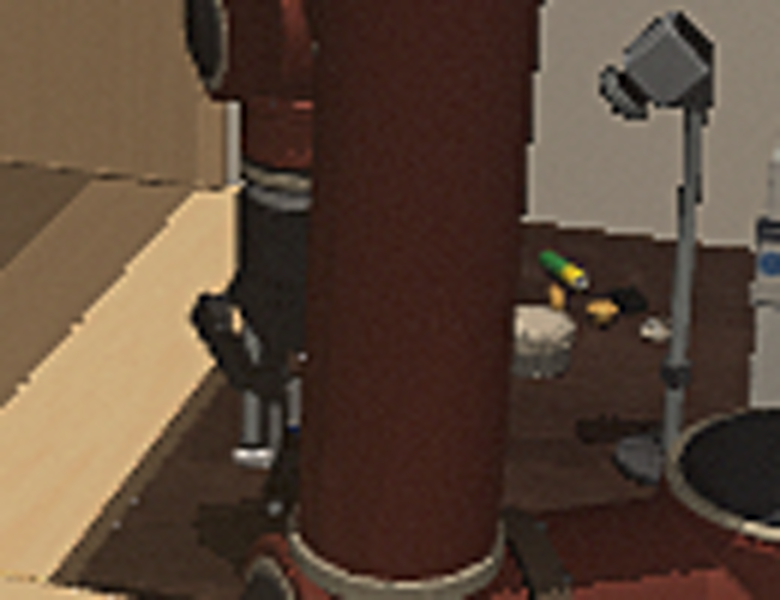

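```bash
python3 - <<'E'
from hm import *
for n in ["scene0","scene2"]:
    p=pickle.load(open(n+".pkl","rb")); X=cloud(p); z=X[...,2]
    m=(z>.172)&(z<.195)&(np.hypot(X[...,0]-.595,X[...,1]+.299)<.1)
    v,u=np.nonzero(m); Q=np.array([onz(p,(a,b),.182)[:2] for a,b in zip(u,v)]); print(n,len(Q),np.median(X[m],0),cv2.minAreaRect((Q*1000).astype(np.float32)),Q.mean(0))
    m=(z>.0)&(z<.02)&(np.hypot(X[...,0]-.42,X[...,1]+.43)<.035); print("foot",m.sum())
    m=(z>.2)&(np.hypot(X[...,0]-.437,X[...,1]+.413)<.06); print("camhead",X[m].mean(0),m.sum())
E
```

```text
scene0 433 [ 0.58404484 -0.28570276  0.18259142] ((590.2208251953125, -294.53369140625), (121.02313995361328, 147.21202087402344), 36.9995002746582) [ 0.58717253 -0.29035224]
foot 28
camhead [ 0.4268896  -0.409687    0.27142118] 274
scene2 435 [ 0.58415816 -0.28581055  0.18291685] ((588.252685546875, -291.2116394042969), (121.61036682128906, 153.9480438232422), 36.44657897949219) [ 0.5867853  -0.29023017]
foot 55
camhead [ 0.42543103 -0.40858885  0.26523996] 221
```

```bash
python3 - <<'E'
from hm import *
p=pickle.load(open("top5.pkl","rb")); P=np.array([.4177,-.0664,.0851]); a=np.radians(37.05); d=np.array([np.sin(a),-np.cos(a)]); 
X=cloud(p); z=X[...,2]; m=(z>.06)&(z<.115); m[:,:308]=0; m[:,333:]=0; m[:185]=0; m[225:]=0
k_,l,st,ce=cv2.connectedComponentsWithStats(m.astype(np.uint8)); k=1+np.argmax(st[1:,4]); v,u=np.nonzero(l==k)
q=np.array([onz(p,(i,j),.0885)[:2] for i,j in zip(u,v)]); print(cv2.minAreaRect((q*1000).astype(np.float32)),q.mean(0),len(q), z[l==k].mean())
print("pred",P[:2]+.143*d, "hand",onz(p,(290/5+260-.4,365/5+130-.4),.0885))
E
```

```text
((501.5736389160156, -180.90704345703125), (38.81464385986328, 62.99783706665039), 36.39200973510742) [ 0.50229576 -0.18209997] 233 0.08728288872087749
pred [ 0.50385918 -0.18052973] hand [ 0.50119077 -0.18393942  0.0885    ]
```

Call:
step_arm(
  targets=[0.001,0.007,0,0,0.001,0.016,0,0,0.001,0.025,0,0,0.001,0.032,0,0,0.001,0.037,0,0,0.001,0.0385,0,0,0.001,0.0385,0,0,0.001,0.0385,0,0,0.001,0.0385,0,0],
)

```text
t: 18.33
tool_pos: [0.5089, -0.1832, 0.0759]
tool_rot: [2.978, 0.999, 0.001]
contact_force: [-0.7, -0.8, -1.5]
opening: 0.0144
```

```bash
python3 st.py; python3 - <<'E'
from hm import *
from station import monitor, imaging
for n in ["scene","top","wrist"]:
    p=imaging.get_image(n); save(p,n+"7.png"); pickle.dump(p,open(n+"7.pkl","wb"))
    if n=="scene": cv2.imwrite("pics/s7c.png",cv2.resize(p["color"][150:250,250:380,::-1],None,fx=6,fy=6,interpolation=cv2.INTER_CUBIC))
    if n=="top": cv2.imwrite("pics/t7c.png",cv2.resize(p["color"][130:250,280:430,::-1],None,fx=5,fy=5,interpolation=cv2.INTER_CUBIC))
o=monitor.get_obs()
print(cmd(o,[.5089,-.1833,.0765],np.radians(37)))
E
python3 st.py
```

```text
18.33 [ 0.5089 -0.1832  0.0759] F [-0.65 -0.84 -1.49] M [ 0.004  0.03  -0.001] yaw 37.08 tz [ 8.e-04 -7.e-04 -1.e+00]
(array([-0.0002,  0.0001, -0.0005]), np.float64(0.0015385638423239811), np.float64(37.08815321467658))
18.48 [ 0.509  -0.1831  0.076 ] F [-0.7   0.21 -0.52] M [ 0.021  0.009 -0.031] yaw 37.09 tz [ 1.1e-03 -9.0e-04 -1.0e+00]
```

View pics/t7c.png

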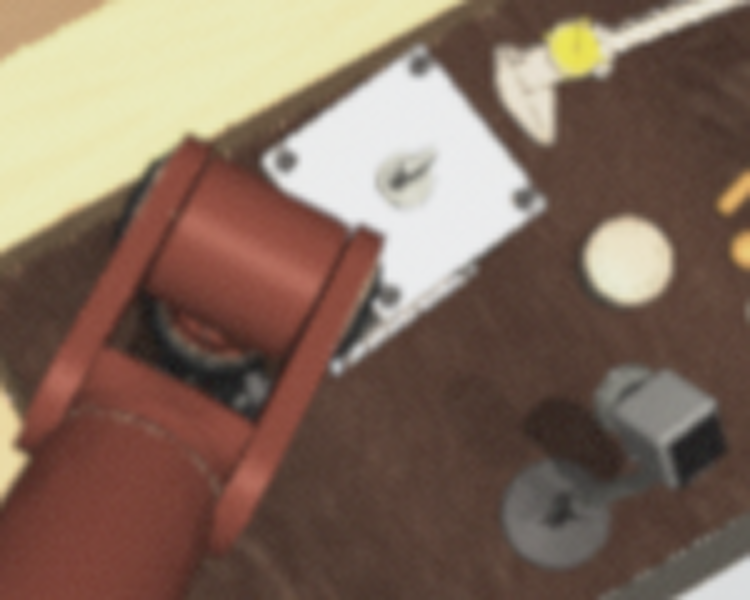

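View pics/scene7.png

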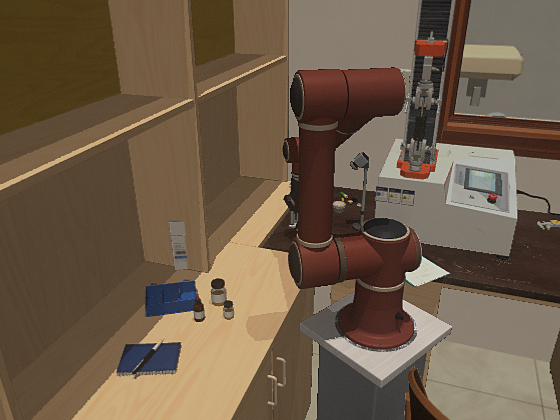

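View pics/wrist7.png

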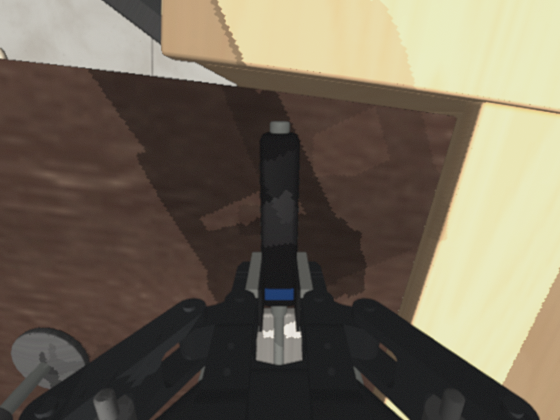

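Call:
step_arm(
  targets=[0,0,-0.0005,0,0,0,-0.0005,0,0,0,-0.0005,0,0,0,-0.0005,0,0,0,-0.0005,0,0,0,-0.0005,0],
)

```text
t: 18.98
tool_pos: [0.509, -0.1831, 0.0766]
tool_rot: [2.977, 0.999, 0.001]
contact_force: [-0.0, -0.3, -1.4]
opening: 0.0149
```

```bash
python3 st.py; python3 - <<'E'
from station import monitor,ticket
o=monitor.get_obs(); print(o["dq"].round(4),o["opening"])
print(ticket.finish_job())
E
```

```text
18.98 [ 0.509  -0.1831  0.0766] F [-0.03 -0.29 -1.37] M [ 0.004 -0.021  0.057] yaw 37.08 tz [ 1.1e-03 -9.0e-04 -1.0e+00]
[-0.     -0.0001  0.0011  0.0011 -0.0003  0.0017] 0.01490266847403089
the job is handed in; nothing more can be done
None
```

The mirror is held by its grip with the head between the pillars, and I handed the job in at about 19 s of the 48 s. The final position was worked out from earlier pictures, because the arm and top plate hid the glass once it was in place.

- **Tilt:** The moves only allow shifts and a turn about the tool's axis, so I could not tilt the whole mirror. Instead I pressed the head's edge lightly on the counter's front edge and turned its swivel. The head slipped off the edge just as it reached the tilt I wanted, without harm. Before going in, depth fits gave a swivel of about 0.39 rad (one of five read 0.37); 0.393 rad is needed. The pitch was about 0.
- **Position:** The arm was still, the wrist readings showed no contact beyond noise (about 1.4 N), and the tool was vertical. I put the glass about 80 mm above the desk, on the fixture's axis and facing the camera to about 1°.
- **Disagreement:** The top picture and the arm's own position differed by about 2 mm on where the head was, so I split the difference.
- **Not checked:** I had no view from the bench camera, so I did not see the red mark's reflection.
- **Surroundings:** The bottle, tin and jar look unmoved in the last pictures. I saw no sign of touching the fixture or the camera.

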